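Load the vial rack and latch its tray into the dock

TASK

Put the vial rack down upright inside the empty tray that waits in the mouth of the docking station, so that it lies flat in the pocket. Then push the loaded tray straight in along its guide rails until the spring catch clicks behind the tray's side lug and the tray stays in by itself. Keep the rack upright throughout, and leave the other things on the bench where they are and standing.

Things in the scene. Friction and masses are not known exactly. Their poses are not given: they have to be found in the camera images.
- dock: Docking station, fixed: aluminium base plate 308 x 160 mm, 8 mm thick, two steel rails on it (tops 16 mm above the bench, 97 mm apart), white housing 60 mm tall at the rear. Origin: on the bench under the plate, 150 mm behind its front edge; +x = the way the tray is pushed in, away from the robot; z up. The housing's face at x = +132 mm is the tray's end stop.
- ejector (a joint): Spring plunger, 16 mm diameter, 26 mm above the bench, sticking 20 mm out of the housing's face; value in m, 0 = fully out, about 0.015 with the tray latched, 0.020 at the end stop. Pushes the tray back with 2 N (0) to 6 N (0.020), so a tray that is not caught comes out again. Pushing the tray takes about 3 N along the rails, up to 20 N near the end.
- dock_home (a point): Point of the dock where the tray's origin lies when latched: 47 mm along the dock's +x from its origin, 8 mm above the bench; axes as the dock. Push the tray 1 to 3 mm past it (the end stop is 5 mm past) and the catch snaps in; the plunger then moves the tray back against the catch.
- catch (a joint): Spring catch on the dock's +y side: steel pawl 60 mm long, 18 to 28 mm above the bench, pivoted at dock x = +32, y = +58 mm, its tip in the path of the tray's lug. Value in rad: 0 = sprung in (at rest, and again once latched); the passing lug pushes it aside to about 0.09, then it snaps back behind the lug. Tip force 1.3 to 2.5 N. It need not be touched.
- catch_tip (a point): Tip of the spring catch's rear end, which finally stands behind the lug; at rest at dock x = +92 mm, y = +45 mm, 23.5 mm above the bench.
- tray: Loose grey tray 160 x 94 mm, 0.25 kg, on the dock's plate between the rails (1.5 mm play a side), 80 to 110 mm short of home. Origin: centre of the underside; +x leading, z up. Open pocket 134 (x) by 63 mm, centred; floor 5, walls 14 mm above the underside. At -x a push plate 80 mm wide, 44 mm tall. On the +y side a lug, x = +45 to +74 mm, out to y = 47 mm, top 22 mm up.
- tray_front (a point): Middle of the push plate's outer face (the face towards the robot): at tray x = -80 mm, y = 0, 28 mm above the tray's underside. Axes as the tray.
- rack: Dark vial rack with capped vials fixed in it, 52 (x) x 124 (y) x 37 mm, 0.12 kg, left or right of the dock. Origin: centre of the underside; z up. Grasp across the 52 mm at mid-length, fingertips 12 to 15 mm above its underside (they close on a strip 18 to 22 mm up and clear the tray's walls). Fits the pocket either way round, length along the tray, about 5 mm play.
- white_box: White box 72 x 151 x 38 mm, on the other side of the dock from the rack; leave it. Origin: centre of the underside.
- brown_bottle: Brown screw-cap bottle, 66 mm diameter, 126 mm tall, left of the dock's rear end; leave it standing. Origin: centre of the underside.
- small_bottle: Smaller brown screw-cap bottle, 52 mm diameter, 107 mm tall, right of the dock's rear end; leave it standing. Origin: centre of the underside.
- jar: Clear open jar, 89 mm diameter, 127 mm tall, far right; leave it standing. Origin: centre of the underside.
- tin: Flat round tin, 56 mm diameter, 22 mm tall, right of the dock; leave it. Origin: centre of the underside.
- case: Clear shut compartment case 109 x 150 x 33 mm, far left; leave it. Origin: centre of the underside.
- wrench: Steel wrench, 166 mm long (y), 29 mm wide, 6 mm thick, lying flat near the bench's front edge, in front of the dock; leave it. Origin: centre of the underside.

How it is judged:
On the way, in this order (a step that is already met when the one before it is completed fails the run):
1. the rack lies flat in the tray's pocket, released (x of rack in the frame of tray between -0.01 and 0.01 m and y of rack in the frame of tray between -0.01 and 0.01 m and z of rack in the frame of tray below 0.01 m and angle between rack's own z axis and vertical below 0.1 rad and angle between the y axis of rack and the x axis of tray, either way round below 0.15 rad and contact force between the fingers and rack below 0.1 N), for 0.2 s.
2. the tray is in and the spring catch has snapped behind its lug, with the rack still in the pocket (all of step 1 and x of tray in the frame of dock above 0.043 m and value of joint catch below 0.03 rad and z of tray in the frame of dock below 0.012 m and angle between the x axis of tray and the x axis of dock, either way round below 0.06 rad), for 0.2 s.
At the end, for the whole second after the job is handed in: Tray latched: at least 43 mm along the dock's +x (47 when latched), flat within 4 mm, aligned within 0.06 rad, catch under 0.03 rad; rack in the pocket within 10 mm of its centre, underside under 10 mm above the tray's, tilt under 0.10, along the tray within 0.15 rad; both released, under 10 mm/s (all of step 2 and linear speed of each of tray, rack below 0.01 m/s); the robot touches nothing.
It fails at once if the rack is tipped by more than 0.6 rad (angle between rack's own z axis and vertical above 0.6 rad).
It fails at once if one of the other listed things is moved by more than 30 mm or tipped (distance of any of white_box, brown_bottle, small_bottle, jar, tin, wrench, case from where it was at the start of the episode above 0.03 m or angle between any of white_box, brown_bottle, small_bottle, jar, tin, wrench, case's own z axis and vertical above 0.5 rad).
It also fails if it takes over 61 s, if anything falls off the work surface, if the arm or the gripper's body presses on something with over 40 N, if the wrist force passes 120 N, or if a joint passes its speed limit or range.

ROBOT

A 6-joint arm with a two-finger parallel gripper is mounted at the origin on a cart in front of the work surface, level with it; the furniture and walls round the work are solid. World frame = base frame: x ahead of the robot, y to its left, z up, the work surface at z = 0. Lengths are in m, angles in rad, forces in N, time in s.
With the tool pointing down it reaches from about 0.275 to 1 m from the base axis. Payload 8.4 kg.
Tool frame: the origin (TCP) lies between the finger pads; the fingertips stand 25 mm ahead of it and the grasp point (between the pads) lies 6 mm ahead of it; z points along the fingers, y is the line along which they close (so a half turn about z gives the same grasp; the last joint's range is limited). The gripper opens to 85 mm and grips with 20 to 120 N. Pads are 22 mm wide; open, the fingers measure 114 mm over their backs; the gripper's body (76 mm by 85 mm) begins 54 mm behind the grasp point. The pads swing forward as they close: fully open they stand 13 mm farther back than shut.
Start: joints at [-1.202, 0.353, 1.633, -0, 1.155, -0.002], TCP at [0.226, -0.583, 0.256] pointing down, gripper open.
Joint ranges: [-2.63, 2.63], [-0.92, 2.1], [0.06, 2.66], [-1.3, 4.44], [0, 2.69], [-3.02, 3.02]. Speed limits (rad/s): [2.22, 2.22, 2.79, 3.14, 3.14, 3.14].

INTERFACE

Orientations are given as a unit quaternion [x, y, z, w].
In Python, from station import arm, get_image, job_done gives the robot as it stands.
- The arm moves only by the shell command python3 -m crank 'ROWS' [OPENING] [FORCE]. ROWS is a JSON object of lists of equal length, an entry for each row: "translation": the shift along the tool's x, y, z normalised to -1 to 1, where 1 is 0.5 m, a list of three; "rotation": the turn, a rotation vector about the tool's x, y, z normalised to -1 to 1, where 1 is 0.5 rad, a list of three. In form: {"translation": [[dx, dy, dz], ...], "rotation": [[rx, ry, rz], ...]}. A call has 1 to 12 rows; each row shifts and turns the commanded pose from where the row before left it, along the tool's axes as they then stand; what a row does not reach is not made up. A row lasts 1/10 s, in which the tool goes at most 50 mm and 8.59 degrees, less where a joint would pass 70% of its speed; a pose out of reach is approached as far as the arm can. A call with a number of a shift or a turn outside -1 to 1 is refused whole. A call with a gripper value outside its range is refused whole. OPENING is the opening, from 0 (shut) to 1 (fully open), set as the call begins (- or left out, the last holds). The fingers move at their own pace and stop on an object; FORCE is the grip in N (left out, the last holds). Time passes only in rows, so rows that do not move let the fingers close. It gives the time, the measured TCP pose, the force, the opening and the grip force at its end, in the units of the state.
- arm.state(): the state, without advancing time (a new reading comes with each control period).
- get_image(name): name is "side" or "top"; returns a dict with "pixels" (400x640x3 uint8, blue, green, red), "depth" (400x640 float32, m along the optical axis (not along the pixel's ray), 0 where there is no reading), "fx", "fy", "cx", "cy" (pixels), "eye" and "attitude" of the camera in the world. Camera axes: x right, y down, z forward; pixel columns grow to the right and rows downward; lengths in m; the calibration is good to about 2 mm. A picture is of the moment at which its call begins.
- job_done(): hands the job in; it is judged then, once.
The state is a dict: "time_s": time; "joint_positions": joint angles; "qvel": joint speeds; "joint_torque": joint torques, N m; "position": TCP position; "tool_rot": TCP orientation; "ft_force": force on the tool from outside, world axes, zero at the start; "wrist_torque": the same for the moment, N m; "width": finger opening in m; "gripper_force": force on a finger pad.
Only numpy, scipy, OpenCV 4.12 (cv2) and the standard library are available. Lean on these libraries where they do the work, as an engineer would, in place of code of your own. Each camera call takes 0.05 s, during which the arm holds its last target. There are 200 camera calls.

## Working session

There is one attempt and no reset: what is moved stays moved. The work goes in short steps, Python scripts to look and compute and a shell command to move; the robot and the scene stay as the last step left them, time stands still between calls to the robot, and variables do not carry over. Pictures are saved under pics/ and viewed, at most 10 in all, crops included, and the job is handed in when it is done.

```bash
ls; mkdir -p pics; cat > h.py <<'E'
import numpy as np,cv2
from scipy.spatial.transform import Rotation as R
from station import arm,get_image,job_done
def cam(n,save=None):
    d=get_image(n)
    if save: cv2.imwrite('pics/'+save,d['pixels'])
    return d
def rot(d):
    a=np.array(d['attitude'],float)
    return R.from_quat(a).as_matrix() if a.size==4 else a.reshape(3,3)
def plane(d,uv,z):
    uv=np.atleast_2d(uv).astype(float)
    r=np.c_[(uv[:,0]-d['cx'])/d['fx'],(uv[:,1]-d['cy'])/d['fy'],np.ones(len(uv))]@rot(d).T
    e=np.array(d['eye']); return e+r*((z-e[2])/r[:,2])[:,None]
def cloud(d):
    v,u=np.mgrid[:400,:640]; D=d['depth']
    c=np.stack([(u-d['cx'])/d['fx']*D,(v-d['cy'])/d['fy']*D,D],-1)
    return c@rot(d).T+np.array(d['eye'])
E
python3 - <<'E'
from h import *
for n in('top','side'):
    d=cam(n,n+'0.png'); print(n,d['eye'],d['attitude'],d['fx'],d['cx'],d['cy'])
print(arm.state())
E
```

```text
pics
top [0.42634253 0.03024417 1.5658556 ] [ 0.70918115 -0.70387263  0.01933199 -0.03537914] 493.3333961689895 310.887428323009 195.43715878013242
side [0.13764925 1.34469266 1.43885397] [-0.13253165  0.91451593 -0.376621    0.06521199] 513.6259178272198 324.16628117092756 188.09080116236515
{'time_s': 0.1, 'joint_positions': array([-1.20239272e+00,  3.53586200e-01,  1.63405527e+00, -1.60615345e-05,
        1.15516520e+00, -2.39833660e-03]), 'qvel': array([ 0.00219314, -0.00069306, -0.00241339, -0.00047077,  0.00049934,
        0.00182212]), 'joint_torque': array([ 1.93699845e-03, -6.06350470e+01, -3.42815566e+01,  7.31602086e-05,
        3.91365160e-03,  5.13002504e-06]), 'position': array([ 0.22633557, -0.5821672 ,  0.25563408]), 'tool_rot': array([ 9.82861634e-01,  1.84343808e-01, -1.17686824e-04, -5.95531723e-04]), 'ft_force': array([-0.18052565, -0.57414039,  0.24623343]), 'wrist_torque': array([ 0.00040648, -0.01937996, -0.01249439]), 'gripper_force': 0.0, 'width': 0.08524980171223458}
```

View pics/top0.png

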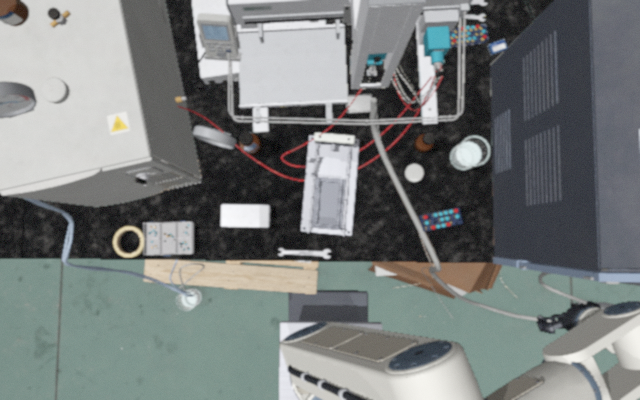

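View pics/side0.png

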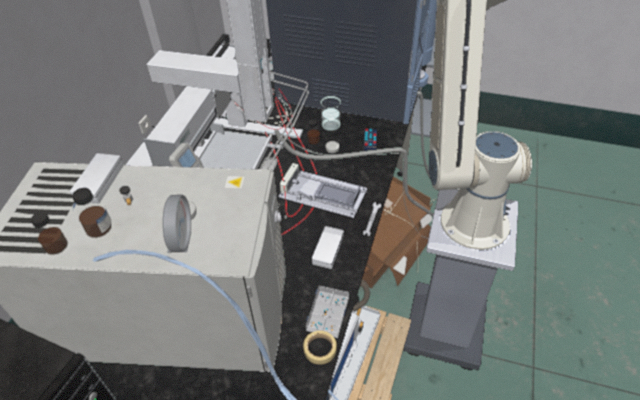

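The top view shows the rack at about (441,218), the dock spanning (303..358, 133..236) with the tray pocket near (329,190), and a grey tube crossing between them from (375,115) to (435,265). The side view confirms the rack at (370,138). Next I'll enlarge and check heights.

```bash
python3 - <<'E'
from h import *
d=cam('top'); P=cloud(d)
im=d['pixels'][120:275,280:500]; cv2.imwrite('pics/topc.png',cv2.resize(im,None,fx=3.6,fy=3.6,interpolation=cv2.INTER_CUBIC))
np.set_printoptions(precision=3,suppress=True,linewidth=180)
for n,u,v in [('tube',382,140),('tube',396,175),('tube',410,205),('tube',420,230),('bench',395,235),('rack',441,218),('tray',329,190),('tin',414,173),('gant',300,120)]:
    print(n,u,v,P[v,u])
z=P[...,2]; 
# tube points: height map along rows
for v in range(125,260,15): print(v,[(u,round(float(z[v,u]),3)) for u in range(372,440) if z[v,u]>.04])
# rack mask: x,y region, height
m=((z>.02)&(z<.06)&(P[...,1]<-.25)&(P[...,1]>-.42)&(P[...,0]>.25)&(P[...,0]<.45)).astype(np.uint8)
for c in cv2.findContours(m,0,1)[0]:
    if cv2.contourArea(c)>50:
        q=plane(d,c[:,0,:],.037)[:,:2].astype(np.float32); print('rack',cv2.minAreaRect(q),len(c))
# dock
m=((z>.004)&(z<.07)&(abs(P[...,1]+.0)<.13)&(P[...,0]>.26)&(P[...,0]<.68)).astype(np.uint8)
for c in cv2.findContours(m,0,1)[0]:
    if cv2.contourArea(c)>150: print(cv2.boundingRect(c),cv2.contourArea(c),cv2.minAreaRect(plane(d,c[:,0,:],.01)[:,:2].astype(np.float32)))
E
```

```text
tube 382 140 [ 0.728 -0.161 -0.006]
tube 396 175 [ 0.615 -0.204 -0.001]
tube 410 205 [ 0.519 -0.246  0.012]
tube 420 230 [ 0.441 -0.275  0.016]
bench 395 235 [ 0.424 -0.201 -0.004]
rack 441 218 [ 0.478 -0.336  0.036]
tray 329 190 [0.564 0.009 0.012]
tin 414 173 [ 0.619 -0.257  0.021]
gant 300 120 [0.791 0.103 0.003]
125 [(372, 0.087), (373, 0.088), (374, 0.084), (375, 0.081), (377, 0.11), (408, 0.041), (409, 0.047)]
140 [(374, 0.048), (375, 0.049), (376, 0.053), (377, 0.054), (378, 0.055), (379, 0.077), (416, 0.046), (418, 0.044), (419, 0.041), (420, 0.051), (421, 0.043), (422, 0.101), (423, 0.11), (424, 0.108), (425, 0.105), (426, 0.105), (427, 0.104), (428, 0.107), (429, 0.106), (430, 0.105), (431, 0.108), (432, 0.102), (433, 0.104)]
155 [(384, 0.046)]
170 [(375, 1.566)]
185 []
200 [(438, 1.566)]
215 [(436, 0.043), (439, 0.042)]
230 []
245 []
(299, 154, 60, 83) 3830.0 ((0.5533239841461182, 0.00962875783443451), (0.17011773586273193, 0.2655671238899231), 85.8096923828125)
```

View pics/topc.png

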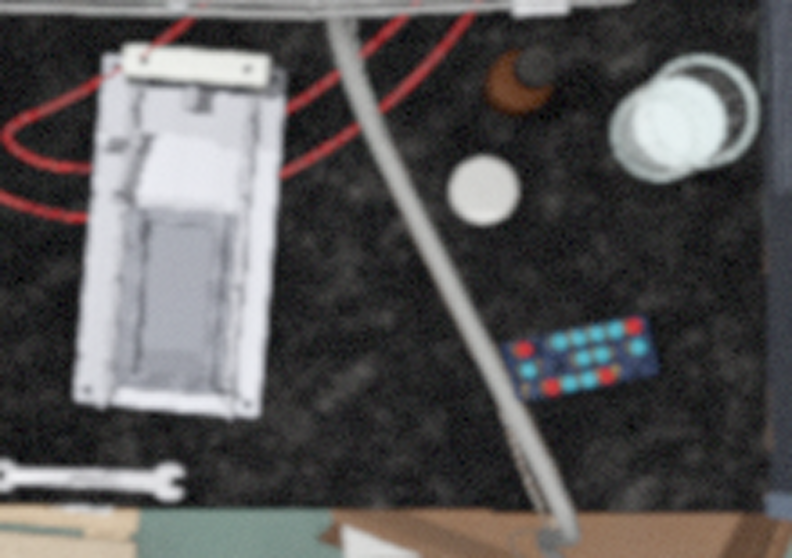

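The crop shows the rack with red/teal caps at crop (582,358) → px (442,219). The tray pocket is at crop (185,300) and the push plate at crop (172,403). The tube passes just left of the rack, nearly touching.

```bash
python3 - <<'E'
from h import *
np.set_printoptions(precision=3,suppress=True,linewidth=200)
d=cam('top'); P=cloud(d); z=P[...,2]
hsv=cv2.cvtColor(d['pixels'],cv2.COLOR_BGR2HSV)
m=((hsv[...,1]>70)&(hsv[...,2]>50)).astype(np.uint8); m[:,:415]=0;m[:,470:]=0;m[:200]=0;m[:,:][240:]=0
m=cv2.morphologyEx(m,cv2.MORPH_CLOSE,np.ones((5,5)))
c=max(cv2.findContours(m,0,1)[0],key=cv2.contourArea); print('rack col',cv2.minAreaRect(plane(d,c[:,0],.03)[:,:2].astype(np.float32)))
roi=np.zeros_like(m); roi[200:240,415:470]=1
q=P[(z>.027)&(z<.05)&(roi>0)][:,:2]; print('rack depth',len(q),cv2.minAreaRect(q.astype(np.float32)))
# orthorectify dock area 1mm/px : x .36-.78 , y .14..-.14
g=d['pixels']
def ortho(zp,f):
    xs=np.arange(.76,.38,-.001); ys=np.arange(.12,-.12,-.001)
    X,Y=np.meshgrid(xs,ys,indexing='ij'); Q=np.stack([X,Y,np.full_like(X,zp)],-1)-np.array(d['eye'])
    c=Q@rot(d); u=c[...,0]/c[...,2]*d['fx']+d['cx']; v=c[...,1]/c[...,2]*d['fy']+d['cy']
    return cv2.remap(f,u.astype(np.float32),v.astype(np.float32),cv2.INTER_CUBIC)
o=ortho(.022,g); h=ortho(.022,z.astype(np.float32)); hc=cv2.applyColorMap(np.clip(h/.07*255,0,255).astype(np.uint8),cv2.COLORMAP_JET)
cv2.imwrite('pics/ortho.png',cv2.resize(np.hstack([o,hc]),None,fx=1.55,fy=1.55))
# dock plate outline by brightness at z=.008
m=(hsv[...,2]>110).astype(np.uint8); m[:,:285]=0;m[:,372:]=0;m[:130]=0;m[240:]=0
c=max(cv2.findContours(cv2.morphologyEx(m,cv2.MORPH_OPEN,np.ones((7,7))),0,1)[0],key=cv2.contourArea)
r=cv2.minAreaRect(plane(d,c[:,0],.008)[:,:2].astype(np.float32)); print('dock',r); print(cv2.boxPoints(r))
# push plate points
q=P[(z>.035)&(z<.06)&(P[...,0]<.50)&(P[...,0]>.40)&(abs(P[...,1])<.09)]; print('plate',len(q),cv2.minAreaRect(q[:,:2].astype(np.float32)),q.mean(0))
q=P[(z>.045)&(z<.08)&(P[...,0]>.62)&(P[...,0]<.78)&(abs(P[...,1])<.07)]; print('housing',len(q),cv2.minAreaRect(q[:,:2].astype(np.float32)),q.mean(0))
E
```

```text
rack col ((0.4744478464126587, -0.3375970721244812), (0.05712955817580223, 0.12759745121002197), 13.15520191192627)
rack depth 248 ((0.47411680221557617, -0.3358260691165924), (0.05016490817070007, 0.12225327640771866), 12.994946479797363)
dock ((0.5872900485992432, 0.005903005599975586), (0.16774772107601166, 0.3241535425186157), 85.7458724975586)
[[ 0.419 -0.066]
 [ 0.743 -0.09 ]
 [ 0.755  0.078]
 [ 0.432  0.102]]
plate 54 ((0.4459717869758606, 0.01961200311779976), (0.07681990414857864, 0.0064839706756174564), 85.80097198486328) [0.446 0.019 0.051]
housing 376 ((0.7254800796508789, 0.00118342787027359), (0.13362446427345276, 0.03601541742682457), 84.58614349365234) [ 0.721 -0.003  0.059]
```

View pics/ortho.png

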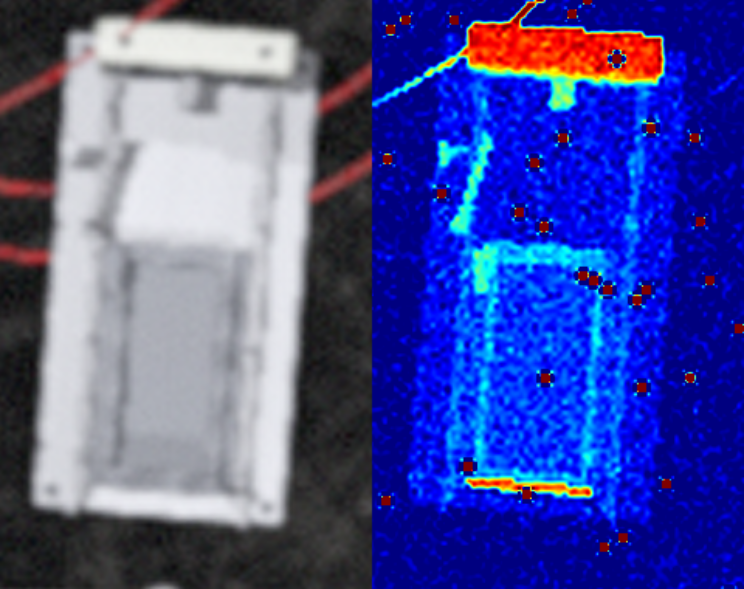

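Ortho view: the push plate is the red strip at (530,488), the tray walls are clear, and the housing is at (565,52). I'll refine the tray frame from the wall heights and compute the first move.

```bash
cat >> h.py <<'E'
def todo(target,yaw=None):
    """remaining tool-frame shift (units of 0.5 m) and tool rotvec (units of .5 rad) to target with tool down, tool y at world yaw(deg)"""
    s=arm.state(); Rm=R.from_quat(s['tool_rot']); print('t',round(s['time_s'],2),'pos',s['position'].round(4),'y-yaw',np.degrees(np.arctan2(*Rm.as_matrix()[[1,0],[1,1]])).round(2),'tilt',np.degrees(np.arccos(-Rm.as_matrix()[2,2])).round(2),'F',s['ft_force'].round(1),'w',round(s['width'],4))
    print('shift',(Rm.inv().apply(np.array(target)-s['position'])/.5).round(4))
    if yaw is not None:
        a=np.radians(yaw); y=np.array([np.cos(a),np.sin(a),0]); zz=np.array([0,0,-1.]); x=np.cross(y,zz)
        print('rot',((Rm.inv()*R.from_matrix(np.c_[x,y,zz])).as_rotvec()/.5).round(4))
E
python3 - <<'E'
from h import *
np.set_printoptions(precision=4,suppress=True,linewidth=200)
d=cam('top'); Ps=np.stack([cloud(cam('top')) for _ in range(4)]+[cloud(d)]); P=np.median(Ps,0); z=P[...,2]
q=P[(z>.035)&(z<.06)&(P[...,0]<.50)&(P[...,0]>.40)&(abs(P[...,1])<.09)]; pr=cv2.minAreaRect(q[:,:2].astype(np.float32)); print('plate',pr)
a=np.radians(-4.25); ex=np.array([np.cos(a),np.sin(a)]); ey=np.array([-ex[1],ex[0]])
o=np.array(pr[0]); X=(P[...,:2]-o)@ex; Y=(P[...,:2]-o)@ey
prof=lambda C,M:[(int(b),round(float(np.median(z[M&(C*1e3>=b)&(C*1e3<b+3)]))*1e3,1)) for b in range(-60,60,3) if (M&(C*1e3>=b)&(C*1e3<b+3)).any()]
print('Yprof',prof(Y,(X>.02)&(X<.11)))
M=(abs(Y)<.025); print('Xprof',[(b,round(float(np.median(z[M&(X*1e3>=b)&(X*1e3<b+3)]))*1e3,1)) for b in range(-15,190,3)])
# side walls
for sgn in(1,-1):
    k=(X>.03)&(X<.12)&(sgn*Y>.025)&(sgn*Y<.046)&(z>.018)&(z<.028); f=np.polyfit(X[k],Y[k],1); print('wall',k.sum(),f, Y[k].mean())
# pocket color
print('bench z',np.median(z[235:245,380:400]))
todo([.226,-.40,.256]); todo([.474,-.337,.12],13)
E
```

```text
plate ((0.4460199177265167, 0.019551021978259087), (0.07704176008701324, 0.006232609506696463), 85.3074951171875)
Yprof [(-60, 8.4), (-57, 14.7), (-54, 15.6), (-51, 12.7), (-48, 13.3), (-45, 13.6), (-42, 13.6), (-39, 20.9), (-36, 21.5), (-33, 12.8), (-30, 12.9), (-27, 12.4), (-24, 12.0), (-21, 13.1), (-18, 12.8), (-15, 12.3), (-12, 12.2), (-9, 12.5), (-6, 11.7), (-3, 12.1), (0, 12.7), (3, 13.1), (6, 12.0), (9, 12.7), (12, 12.6), (15, 12.8), (18, 12.5), (21, 14.2), (24, 12.4), (27, 12.7), (30, 21.3), (33, 21.1), (36, 13.5), (39, 13.6), (42, 13.5), (45, 12.3), (48, 15.2), (51, 16.1), (54, 9.1), (57, 7.3)]
Xprof [(-15, 7.3), (-12, 8.0), (-9, 8.4), (-6, 7.9), (-3, 51.1), (0, 51.0), (3, 21.6), (6, 22.2), (9, 19.8), (12, 13.0), (15, 13.1), (18, 12.8), (21, 13.1), (24, 12.4), (27, 12.2), (30, 13.2), (33, 11.7), (36, 12.5), (39, 11.6), (42, 12.2), (45, 12.8), (48, 12.4), (51, 11.9), (54, 13.5), (57, 12.4), (60, 11.3), (63, 11.9), (66, 13.3), (69, 12.8), (72, 12.0), (75, 12.2), (78, 12.8), (81, 12.6), (84, 13.4), (87, 12.3), (90, 12.9), (93, 12.2), (96, 12.5), (99, 11.7), (102, 13.4), (105, 13.6), (108, 13.1), (111, 12.3), (114, 12.2), (117, 11.5), (120, 13.6), (123, 11.8), (126, 12.9), (129, 11.1), (132, 12.5), (135, 12.4), (138, 12.4), (141, 13.3), (144, 20.4), (147, 21.3), (150, 21.6), (153, 21.5), (156, 20.2), (159, 8.1), (162, 7.2), (165, 8.6), (168, 7.9), (171, 8.3), (174, 7.8), (177, 7.5), (180, 7.1), (183, 7.1), (186, 7.9), (189, 7.2)]
wall 47 [-0.0013  0.0328] 0.03271602590249808
wall 51 [-0.0051 -0.0352] -0.03557537940179153
bench z -0.0006139513587452017
t 0.45 pos [ 0.2265 -0.5825  0.2562] y-yaw -68.75 tilt 0.01 F [-0.4 -0.3  0.7] w 0.0854
shift [ 0.1313 -0.3405  0.0004]
t 0.45 pos [ 0.2265 -0.5825  0.2562] y-yaw -68.75 tilt 0.01 F [-0.4 -0.3  0.7] w 0.0854
shift [ 0.6393 -0.2781  0.2724]
rot [-0.0002 -0.0002 -2.8537]
```

```bash
python3 -m crank '{"translation":[[0.022,-0.057,0],[0.022,-0.057,0],[0.022,-0.057,0],[0.022,-0.057,0],[0.022,-0.057,0],[0.022,-0.057,0],[0.06,0.008,0.01],[0.06,0.008,0.01],[0.06,0.008,0.01],[0.06,0.008,0.01],[0.06,0.008,0.01],[0.06,0.008,0.01]],"rotation":[[0,0,0],[0,0,0],[0,0,0],[0,0,0],[0,0,0],[0,0,0],[0,0,0],[0,0,0],[0,0,0],[0,0,0],[0,0,0],[0,0,0]]}' 1
python3 -m crank '{"translation":[[0.04,0.004,0.02],[0,0,0.02],[0,0,0.02],[0,0,0.02],[0,0,0],[0,0,0],[0,0,0],[0,0,0],[0,0,0],[0,0,0],[0,0,0],[0,0,0]],"rotation":[[0,0,-0.27],[0,0,-0.27],[0,0,-0.27],[0,0,-0.27],[0,0,-0.27],[0,0,-0.27],[0,0,-0.27],[0,0,-0.27],[0,0,-0.27],[0,0,-0.27],[0,0,-0.15],[0,0,0]]}'
python3 -c "
from h import *
todo([.474,-.3365,.10],13)"
```

```text
time_s: 1.65
position: [0.4038, -0.356, 0.2262]
tool_rot: [0.983, 0.184, 0.0, 0.0]
ft_force: [0.1, -0.9, 0.2]
width: 0.0856
gripper_force: 0.0
time_s: 2.85
position: [0.4219, -0.351, 0.1863]
tool_rot: [0.623, 0.782, 0.0, 0.0]
ft_force: [0.4, 0.7, 0.1]
width: 0.0857
gripper_force: 0.0
t 2.85 pos [ 0.4219 -0.351   0.1863] y-yaw 12.95 tilt 0.01 F [0.4 0.7 0.1] w 0.0857
shift [0.0049 0.1081 0.1727]
rot [ 0.0001  0.0001 -0.0018]
```

```bash
python3 -m crank '{"translation":[[0.001,0.027,0.04],[0.001,0.027,0.04],[0.001,0.027,0.04],[0.002,0.027,0.04],[0,0,0.012],[0,0,0],[0,0,0]],"rotation":[[0,0,0],[0,0,0],[0,0,0],[0,0,0],[0,0,0],[0,0,0],[0,0,0]]}'
python3 - <<'E'
from h import *
todo([.474,-.3365,.036],13)
d=cam('top'); s=cam('side')
a=cv2.resize(d['pixels'][180:260,400:490],None,fx=4.4,fy=4.4); b=cv2.resize(s['pixels'][100:180,320:410],None,fx=4.4,fy=4.4)
cv2.imwrite('pics/pre.png',np.hstack([a,b]))
E
```

```text
time_s: 3.55
position: [0.4737, -0.3368, 0.1009]
tool_rot: [0.624, 0.782, -0.0, 0.0]
ft_force: [0.7, -0.3, 0.6]
width: 0.0854
gripper_force: 0.0
t 3.55 pos [ 0.4737 -0.3368  0.1009] y-yaw 12.83 tilt 0.01 F [ 0.7 -0.3  0.6] w 0.0854
shift [0.0005 0.0008 0.1298]
rot [ 0.0001  0.0004 -0.0059]
```

View pics/pre.png

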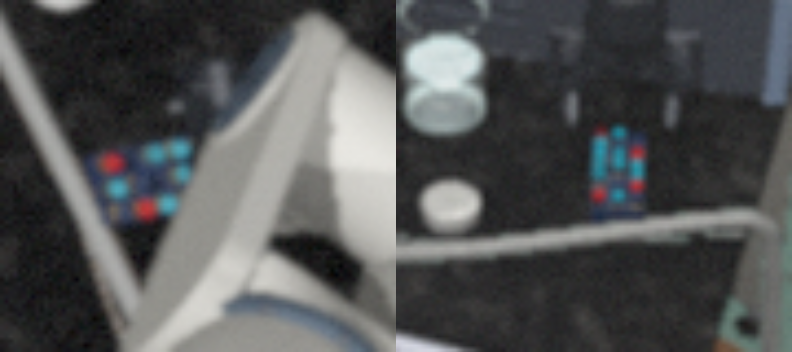

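The side crop shows the pads at columns 570 and 670 and the rack at 595–645, so the gripper is centred over it. Descending and gripping.

```bash
python3 -m crank '{"translation":[[0,0,0.03],[0,0,0.03],[0,0,0.03],[0,0,0.02],[0,0,0.012],[0,0,0.008],[0,0,0],[0,0,0]],"rotation":[[0,0,0],[0,0,0],[0,0,0],[0,0,0],[0,0,0],[0,0,0],[0,0,0],[0,0,0]]}'
python3 -m crank '{"translation":[[0,0,0],[0,0,0],[0,0,0],[0,0,0],[0,0,0],[0,0,0],[0,0,0],[0,0,0]],"rotation":[[0,0,0],[0,0,0],[0,0,0],[0,0,0],[0,0,0],[0,0,0],[0,0,0],[0,0,0]]}' 0 30
```

```text
time_s: 4.45
position: [0.4742, -0.3366, 0.0355]
tool_rot: [0.623, 0.782, 0.0, 0.0]
ft_force: [0.5, 0.4, 0.2]
width: 0.0856
gripper_force: 0.0
time_s: 5.25
position: [0.4742, -0.3367, 0.036]
tool_rot: [0.623, 0.782, 0.0, 0.0]
ft_force: [-1.3, 0.9, 6.9]
width: 0.0511
gripper_force: 30.8
```

```bash
python3 -m crank '{"translation":[[0,0,-0.01],[0,0,-0.02],[0,0,-0.04],[0,0,-0.05],[0,0,-0.05],[0,0,-0.05],[0,0,0]],"rotation":[[0,0,0],[0,0,0],[0,0,0],[0,0,0],[0,0,0],[0,0,0],[0,0,0]]}'
python3 -c "
from h import *
todo([.5232,.0123,.146],85.6)"
```

```text
time_s: 5.95
position: [0.4757, -0.3378, 0.1493]
tool_rot: [0.623, 0.782, 0.0, 0.003]
ft_force: [0.7, -0.6, -1.5]
width: 0.0514
gripper_force: 31.9
t 5.95 pos [ 0.4757 -0.3378  0.1493] y-yaw 12.89 tilt 0.36 F [ 0.7 -0.6 -1.5] w 0.0514
shift [0.6613 0.2488 0.0045]
rot [ 1.2000e-03  1.3300e-02 -2.5379e+00]
```

```bash
python3 -m crank '{"translation":[[0.06,0.0226,0],[0.06,0.0226,0],[0.06,0.0226,0],[0.06,0.0226,0],[0.06,0.0226,0],[0.06,0.0226,0],[0.06,0.0226,0],[0.06,0.0226,0],[0.06,0.0226,0],[0.06,0.0226,0],[0.06,0.0226,0],[0,0,0]],"rotation":[[0,0,0],[0,0,0],[0,0,0],[0,0,0],[0,0,0],[0,0,0],[0,0,0],[0,0,0],[0,0,0],[0,0,0],[0,0,0],[0,0,0]]}'
python3 -m crank '{"translation":[[0,0,0],[0,0,0],[0,0,0],[0,0,0],[0,0,0],[0,0,0],[0,0,0],[0,0,0],[0,0,0],[0,0,0],[0,0,0],[0,0,0]],"rotation":[[0,0,-0.24],[0,0,-0.24],[0,0,-0.24],[0,0,-0.24],[0,0,-0.24],[0,0,-0.24],[0,0,-0.24],[0,0,-0.24],[0,0,-0.24],[0,0,-0.24],[0,0,-0.138],[0,0,0]]}'
python3 - <<'E'
from h import *
todo([.5232,.0123,.146],85.6)
d=cam('top'); s=cam('side')
a=cv2.resize(d['pixels'][140:250,280:380],None,fx=4,fy=4); b=cv2.resize(s['pixels'][130:240,270:370],None,fx=4,fy=4)
cv2.imwrite('pics/over.png',np.hstack([a,b]))
E
```

```text
time_s: 7.15
position: [0.5215, 0.0159, 0.1449]
tool_rot: [0.622, 0.783, 0.0, -0.0]
ft_force: [-0.3, -0.2, -1.4]
width: 0.0509
gripper_force: 31.9
time_s: 8.35
position: [0.5209, 0.0124, 0.1448]
tool_rot: [0.038, 0.999, -0.0, -0.0]
ft_force: [-0.3, -1.0, -0.7]
width: 0.0514
gripper_force: 31.9
t 8.35 pos [0.5209 0.0124 0.1448] y-yaw 85.64 tilt 0.05 F [-0.3 -1.  -0.7] w 0.0514
shift [-0.0045  0.0001 -0.0024]
rot [-0.0005 -0.0017  0.0014]
```

View pics/over.png

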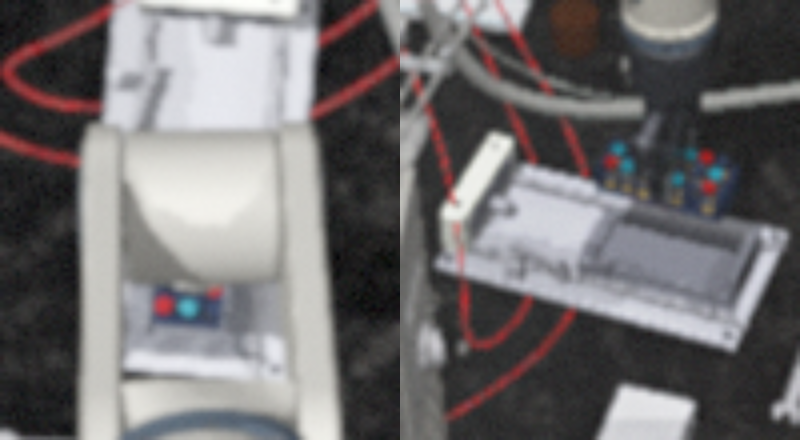

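Top view: the rack's near end shows at crop (187,305) above the tray's near end. Side view: the rack is level, above the tray. Checking the rack's length offset by depth.

```bash
python3 - <<'E'
from h import *
np.set_printoptions(precision=4,suppress=True,linewidth=200)
a=np.radians(-4.4); ex=np.array([np.cos(a),np.sin(a)]); ey=np.array([-ex[1],ex[0]]); c0=arm.state()['position'][:2]
for n in('top','side'):
    P=np.median([cloud(cam(n)) for _ in range(4)],0); X=(P[...,:2]-c0)@ex; Y=(P[...,:2]-c0)@ey; z=P[...,2]
    m=(abs(Y)<.04)&(abs(X)<.085)&(z>.105)&(z<.155)
    if n=='top': m&=X<-.03
    k=m.sum(); print(n,k,'X',np.percentile(X[m],[0,2,5,50,95,98,100]),'Y',np.percentile(Y[m],[0,2,10,90,98,100]),'z',np.percentile(z[m],[1,5,50,95,99]))
    for lo,hi in((-.07,-.04),(.04,.07)):
        t=m&(X>lo)&(X<hi); 
        if t.any(): print(' end',lo,t.sum(),'z95',np.percentile(z[t],[5,50,90]),'X',X[t].min(),X[t].max())
E
```

```text
top 169 X [-0.0591 -0.0587 -0.0577 -0.0456 -0.0327 -0.031  -0.03  ] Y [-0.0228 -0.0215 -0.0183  0.0235  0.0274  0.0286] z [0.1095 0.1117 0.1298 0.1468 0.1479]
 end -0.07 113 z95 [0.1118 0.1319 0.1461] X -0.05907161194291549 -0.04048988241195401
side 410 X [-0.0613 -0.0605 -0.06   -0.0143  0.0589  0.0606  0.0626] Y [-0.0278 -0.0237 -0.0166  0.028   0.0362  0.0399] z [0.1078 0.1096 0.1295 0.1458 0.1509]
 end -0.07 102 z95 [0.1099 0.1293 0.1428] X -0.061327636974827626 -0.040090337978195535
 end 0.04 80 z95 [0.1096 0.13   0.143 ] X 0.040204026745321975 0.06257972271545104
```

```bash
python3 -m crank '{"translation":[[-0.0035,-0.003,0.01],[0,0,0.03],[0,0,0.04],[0,0,0.04],[0,0,0.03],[0,0,0.01],[0,0,0],[0,0,0]],"rotation":[[0,0,0],[0,0,0],[0,0,0],[0,0,0],[0,0,0],[0,0,0],[0,0,0],[0,0,0]]}'
python3 -m crank '{"translation":[[0,0,0.006],[0,0,0.006],[0,0,0.006],[0,0,0.006],[0,0,0.004],[0,0,0]],"rotation":[[0,0,0],[0,0,0],[0,0,0],[0,0,0],[0,0,0],[0,0,0]]}'
python3 -c "
from h import *
todo([.5227,.011,.049],85.6)"
```

```text
time_s: 9.65
position: [0.5235, 0.0113, 0.0657]
tool_rot: [0.038, 0.999, 0.0, 0.0]
ft_force: [0.4, -0.2, -1.9]
width: 0.0513
gripper_force: 31.9
time_s: 10.25
position: [0.5229, 0.0113, 0.0509]
tool_rot: [0.038, 0.999, -0.0, -0.0]
ft_force: [-0.3, 0.7, -1.9]
width: 0.0514
gripper_force: 31.9
t 10.25 pos [0.5229 0.0113 0.0509] y-yaw 85.6 tilt 0.04 F [-0.3  0.7 -1.9] w 0.0514
shift [ 0.0003 -0.0006  0.0039]
rot [-0.0001 -0.0012  0.0001]
```

```bash
python3 -m crank '{"translation":[[0,0,0.002],[0,0,0.002],[0,0,0.001],[0,0,0]],"rotation":[[0,0,0],[0,0,0],[0,0,0],[0,0,0]]}'
python3 -m crank '{"translation":[[0,0,0],[0,0,0],[0,0,0],[0,0,0],[0,0,0],[0,0,0]],"rotation":[[0,0,0],[0,0,0],[0,0,0],[0,0,0],[0,0,0],[0,0,0]]}' 0.85
python3 -m crank '{"translation":[[0,0,-0.01],[0,0,-0.02],[0,0,-0.04],[0,0,-0.06],[0,0,-0.06],[0,0,-0.06],[0,0,-0.05],[0,0,0]],"rotation":[[0,0,0],[0,0,0],[0,0,0],[0,0,0],[0,0,0],[0,0,0],[0,0,0],[0,0,0]]}'
```

```text
time_s: 10.65
position: [0.5232, 0.0113, 0.049]
tool_rot: [0.038, 0.999, 0.0, 0.0]
ft_force: [-1.8, -0.2, 1.3]
width: 0.0512
gripper_force: 32.2
time_s: 11.25
position: [0.5231, 0.0113, 0.0488]
tool_rot: [0.038, 0.999, 0.0, 0.0]
ft_force: [0.7, 0.6, -0.1]
width: 0.0727
gripper_force: 0.0
time_s: 12.05
position: [0.5252, 0.0113, 0.2031]
tool_rot: [0.038, 0.999, 0.0, 0.003]
ft_force: [0.1, -1.0, -0.5]
width: 0.0726
gripper_force: 0.0
```

```bash
python3 - <<'E'
from h import *
np.set_printoptions(precision=4,suppress=True,linewidth=200)
todo([.405,.0213,.046],85.6)
P=np.median([cloud(cam('side')) for _ in range(3)],0)
a=np.radians(-4.4); ex=np.array([np.cos(a),np.sin(a)]); ey=np.array([-ex[1],ex[0]]); c0=np.array([.5232,.0123])
X=(P[...,:2]-c0)@ex; Y=(P[...,:2]-c0)@ey; z=P[...,2]
m=(abs(Y)<.033)&(abs(X)<.068)&(z>.03)&(z<.065); print('rack X',np.percentile(X[m],[1,5,95,99]),'Y',np.percentile(Y[m],[1,5,95,99]),'z',np.percentile(z[m],[50,90,97]))
m=(abs(Y)<.05)&(X>.14)&(X<.24)&(z>.045)&(z<.07);print('housing X',np.percentile(X[m],[0,1,5,50,95]),m.sum())
E
python3 -m crank '{"translation":[[0.03,0,0],[0.05,0,0],[0.06,0,0],[0.06,0,0],[0.04,0,0],[0,0,0],[0,0,0]],"rotation":[[0,0,0],[0,0,0],[0,0,0],[0,0,0],[0,0,0],[0,0,0],[0,0,0]]}' 0
python3 -c "
from h import *
todo([.405,.0213,.046],85.6)"
```

```text
t 12.05 pos [0.5252 0.0113 0.2031] y-yaw 85.6 tilt 0.39 F [ 0.1 -1.  -0.5] w 0.0726
shift [0.2433 0.0012 0.3125]
rot [ 0.0013  0.0135 -0.    ]
rack X [-0.0604 -0.0574  0.0582  0.0607] Y [-0.0254 -0.0215  0.0266  0.0291] z [0.0386 0.0487 0.0511]
housing X [0.1812 0.1818 0.1825 0.1938 0.2082] 148
time_s: 12.9
position: [0.4036, 0.0205, 0.1985]
tool_rot: [0.038, 0.999, -0.0, -0.0]
ft_force: [1.1, -0.5, 1.4]
width: 0.0002
gripper_force: 0.0
t 12.9 pos [0.4036 0.0205 0.1985] y-yaw 85.61 tilt 0.01 F [ 1.1 -0.5  1.4] w 0.0002
shift [-0.0026  0.0019  0.3049]
rot [-0.0001 -0.0002  0.0003]
```

```bash
python3 -m crank '{"translation":[[0,0.002,0.03],[0,0,0.06],[0,0,0.06],[0,0,0.06],[0,0,0.06],[0,0,0.02],[0,0,0.015],[0,0,0],[-0.01,0,0],[-0.01,0,0],[-0.01,0,0],[0,0,0]],"rotation":[[0,0,0],[0,0,0],[0,0,0],[0,0,0],[0,0,0],[0,0,0],[0,0,0],[0,0,0],[0,0,0],[0,0,0],[0,0,0],[0,0,0]]}'
python3 -m crank '{"translation":[[-0.01,0,0],[-0.01,0,0],[-0.01,0,0],[-0.01,0,0],[0,0,0]],"rotation":[[0,0,0],[0,0,0],[0,0,0],[0,0,0],[0,0,0]]}'
```

```text
time_s: 14.1
position: [0.4201, 0.0203, 0.047]
tool_rot: [0.038, 0.999, 0.0, 0.001]
ft_force: [0.4, 0.1, -0.2]
width: 0.0
gripper_force: 0.0
time_s: 14.6
position: [0.439, 0.0188, 0.0462]
tool_rot: [0.038, 0.999, 0.0, 0.0]
ft_force: [0.1, 1.2, -0.4]
width: 0.0004
gripper_force: 0.0
```

```bash
python3 -m crank '{"translation":[[-0.015,0,0],[-0.015,0,0],[-0.015,0,0],[-0.015,0,0],[-0.015,0,0],[-0.015,0,0]],"rotation":[[0,0,0],[0,0,0],[0,0,0],[0,0,0],[0,0,0],[0,0,0]]}'
python3 - <<'E'
from h import *
np.set_printoptions(precision=4,suppress=True,linewidth=200)
todo([.53,.0123,.046],85.6)
P=np.median([cloud(cam('side')) for _ in range(3)],0)
a=np.radians(-4.4); ex=np.array([np.cos(a),np.sin(a)]); ey=np.array([-ex[1],ex[0]]); c0=np.array([.5232,.0123])
X=(P[...,:2]-c0)@ex; Y=(P[...,:2]-c0)@ey; z=P[...,2]
print('tcp X',(arm.state()['position'][:2]-c0)@ex,(arm.state()['position'][:2]-c0)@ey)
m=(abs(Y)<.033)&(X>-.03)&(X<.16)&(z>.03)&(z<.055); print('rack X',np.percentile(X[m],[1,5,95,99]),'Y',np.percentile(Y[m],[1,5,95,99]),'z',np.percentile(z[m],[50,90,97]))
E
```

```text
time_s: 15.2
position: [0.4836, 0.0153, 0.0462]
tool_rot: [0.038, 0.999, -0.0, -0.0]
ft_force: [-5.1, 0.2, 2.3]
width: -0.0003
gripper_force: 2.3
t 15.2 pos [0.4836 0.0153 0.0462] y-yaw 85.6 tilt 0.05 F [-5.1  0.2  2.3] w -0.0003
shift [-0.093   0.0012  0.0004]
rot [-0.0001 -0.0016 -0.0001]
tcp X -0.03888410298408784 2.6633286616715134e-05
rack X [-0.0288 -0.0082  0.1107  0.1146] Y [-0.0249 -0.0222  0.0266  0.03  ] z [0.0418 0.0497 0.0521]
```

```bash
python3 -m crank '{"translation":[[-0.012,0,0],[-0.012,0,0],[-0.012,0,0],[-0.012,0,0],[-0.01,0,0],[-0.008,0,0]],"rotation":[[0,0,0],[0,0,0],[0,0,0],[0,0,0],[0,0,0],[0,0,0]]}'
python3 -m crank '{"translation":[[-0.004,0,0],[-0.004,0,0]],"rotation":[[0,0,0],[0,0,0]]}'
python3 - <<'E'
from h import *
np.set_printoptions(precision=4,suppress=True,linewidth=200)
a=np.radians(-4.4); ex=np.array([np.cos(a),np.sin(a)]); ey=np.array([-ex[1],ex[0]]); c0=np.array([.5232,.0123])
print('tcp X',(arm.state()['position'][:2]-c0)@ex,(arm.state()['position'][:2]-c0)@ey)
s=cam('side'); t=cam('top')
cv2.imwrite('pics/push.png',np.hstack([cv2.resize(s['pixels'][150:230,270:370],None,fx=4,fy=4),cv2.resize(t['pixels'][130:210,290:390],None,fx=4,fy=4)]))
E
```

```text
time_s: 15.95
position: [0.5145, 0.0128, 0.0459]
tool_rot: [0.038, 0.999, -0.0, -0.002]
ft_force: [-7.0, -0.3, 3.6]
width: -0.0001
gripper_force: 3.8
time_s: 16.15
position: [0.518, 0.0125, 0.046]
tool_rot: [0.038, 0.999, -0.0, -0.002]
ft_force: [-10.0, 0.8, 7.2]
width: -0.0001
gripper_force: 5.1
tcp X -0.005160165639237265 -0.000202667408559124
```

View pics/push.png

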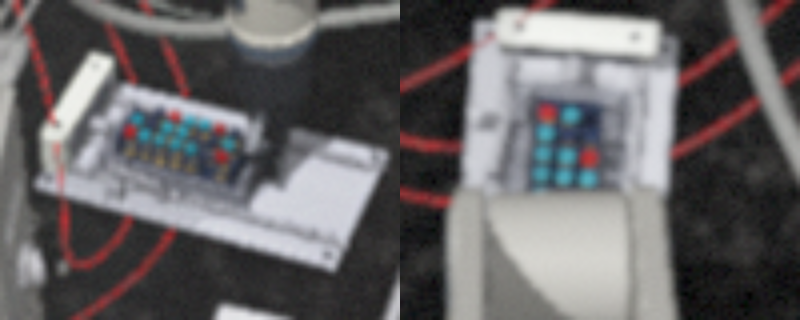

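The tray is nearly in: its leading edge is about 15 mm from the housing and the rack sits flat. Continuing in small steps.

```bash
for i in 1 ; do python3 -m crank '{"translation":[[-0.004,0,0],[-0.004,0,0]],"rotation":[[0,0,0],[0,0,0]]}'; python3 -m crank '{"translation":[[-0.004,0,0],[-0.004,0,0]],"rotation":[[0,0,0],[0,0,0]]}'; python3 -m crank '{"translation":[[-0.004,0,0]],"rotation":[[0,0,0]]}'; python3 -m crank '{"translation":[[-0.003,0,0],[0,0,0]],"rotation":[[0,0,0],[0,0,0]]}'; done | grep -E 'position|ft'
```

```text
position: [0.5206, 0.0122, 0.0459]
ft_force: [-16.8, 0.7, 13.5]
position: [0.5238, 0.0119, 0.0457]
ft_force: [-16.1, 0.1, 13.9]
position: [0.5255, 0.0118, 0.0457]
ft_force: [-16.3, 0.1, 12.3]
position: [0.5272, 0.0117, 0.0457]
ft_force: [-16.1, 0.1, 11.5]
```

```bash
M='x'; python3 -m crank '{"translation":[[-0.003,0,0],[0,0,0]],"rotation":[[0,0,0],[0,0,0]]}' | grep -E 'position|ft'; python3 -m crank '{"translation":[[-0.003,0,0],[0,0,0]],"rotation":[[0,0,0],[0,0,0]]}' | grep -E 'position|ft'; python3 -m crank '{"translation":[[-0.003,0,0],[0,0,0]],"rotation":[[0,0,0],[0,0,0]]}' | grep -E 'position|ft'
python3 - <<'E'
from h import *
s=cam('side'); t=cam('top')
cv2.imwrite('pics/push2.png',np.hstack([cv2.resize(s['pixels'][160:210,275:335],None,fx=6.6,fy=6.6,interpolation=2),cv2.resize(t['pixels'][130:180,300:360],None,fx=6.6,fy=6.6,interpolation=2)]))
E
```

```text
position: [0.5285, 0.0115, 0.0457]
ft_force: [-15.9, 0.6, 11.9]
position: [0.53, 0.0114, 0.0456]
ft_force: [-16.3, 1.6, 11.8]
position: [0.5311, 0.0113, 0.0456]
ft_force: [-17.8, 1.1, 13.3]
```

View pics/push2.png

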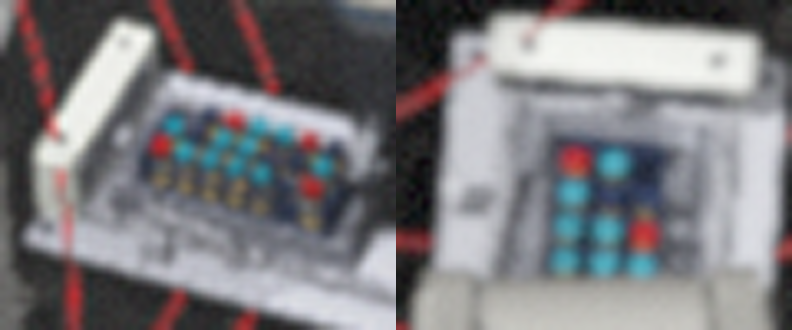

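The tray is close to the housing with a gap of a few px at (640,100). I can't tell whether it is latched, so I'll keep stepping until the force shows the end stop.

```bash
python3 -m crank '{"translation":[[-0.003,0,0],[0,0,0]],"rotation":[[0,0,0],[0,0,0]]}' | grep -E 'position|ft'; python3 -m crank '{"translation":[[-0.002,0,0],[0,0,0]],"rotation":[[0,0,0],[0,0,0]]}' | grep -E 'position|ft'; python3 -m crank '{"translation":[[-0.002,0,0],[0,0,0]],"rotation":[[0,0,0],[0,0,0]]}' | grep -E 'position|ft'
```

```text
position: [0.5327, 0.0112, 0.0455]
ft_force: [-16.6, 0.1, 11.9]
position: [0.5339, 0.0111, 0.0455]
ft_force: [-15.9, 1.8, 9.6]
position: [0.5357, 0.0111, 0.0456]
ft_force: [-9.6, 1.2, 3.2]
```

```bash
python3 -m crank '{"translation":[[-0.002,0,0],[0,0,0]],"rotation":[[0,0,0],[0,0,0]]}' | grep -E 'position|ft'; python3 -m crank '{"translation":[[-0.002,0,0],[0,0,0]],"rotation":[[0,0,0],[0,0,0]]}' | grep -E 'position|ft'
```

```text
position: [0.5371, 0.011, 0.0455]
ft_force: [-10.8, 1.5, 4.4]
position: [0.5378, 0.0109, 0.0455]
ft_force: [-12.4, 1.4, 6.9]
```

```bash
python3 -m crank '{"translation":[[0.002,0,0],[0.002,0,0],[0.002,0,0]],"rotation":[[0,0,0],[0,0,0],[0,0,0]]}' | grep -E 'position|ft'; python3 -m crank '{"translation":[[0.002,0,0],[0.002,0,0],[0.004,0,0],[0.004,0,0]],"rotation":[[0,0,0],[0,0,0],[0,0,0],[0,0,0]]}' | grep -E 'position|ft'
```

```text
position: [0.5375, 0.0111, 0.0459]
ft_force: [-4.2, 0.5, -0.9]
position: [0.5332, 0.0116, 0.0465]
ft_force: [0.9, 0.6, -0.3]
```

```bash
python3 -m crank '{"translation":[[0.02,0,0],[0.04,0,0],[0.06,0,0],[0.06,0,-0.02],[0,0,-0.06],[0,0,-0.08],[0,0,-0.08],[0,0,-0.05],[0,0,0]],"rotation":[[0,0,0],[0,0,0],[0,0,0],[0,0,0],[0,0,0],[0,0,0],[0,0,0],[0,0,0],[0,0,0]]}'
python3 - <<'E'
from h import *
np.set_printoptions(precision=4,suppress=True,linewidth=200)
s=cam('side'); t=cam('top'); P=np.median([cloud(cam('top')) for _ in range(3)],0)
a=np.radians(-4.4); ex=np.array([np.cos(a),np.sin(a)]); ey=np.array([-ex[1],ex[0]]); c0=np.array([.5232,.0123])
X=(P[...,:2]-c0)@ex; Y=(P[...,:2]-c0)@ey; z=P[...,2]
m=(abs(Y)<.033)&(X>.0)&(X<.04)&(z>.045)&(z<.056); print('plate X',m.sum(),np.percentile(X[m],[5,50,95]) if m.any() else 0)
m=(abs(Y)<.033)&(X>.026)&(X<.16)&(z>.03)&(z<.055); print('rack X',np.percentile(X[m],[1,5,95,99]),'Y',np.percentile(Y[m],[1,5,95,99]))
cv2.imwrite('pics/fin.png',np.hstack([cv2.resize(s['pixels'][155:215,270:340],None,fx=5.6,fy=5.6,interpolation=2),cv2.resize(t['pixels'][130:190,295:365],None,fx=5.6,fy=5.6,interpolation=2)]))
E
```

```text
time_s: 20.25
position: [0.4454, 0.0186, 0.1951]
tool_rot: [0.038, 0.999, 0.0, 0.004]
ft_force: [0.2, -0.4, 0.1]
width: 0.0001
gripper_force: 0.0
plate X 42 [0.0211 0.0239 0.027 ]
rack X [0.0269 0.0445 0.1523 0.1579] Y [-0.025  -0.0223  0.0241  0.0265]
```

View pics/fin.png

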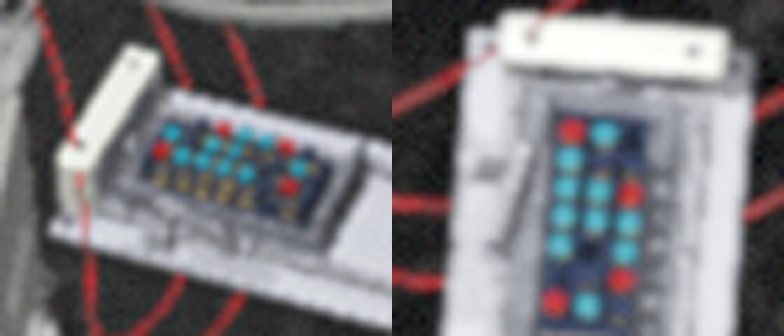

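The tray is flush in the dock and the rack is flat in the pocket. The pawl at crop (518,195) is angled in as at rest. Now a quick check that it stays put.

```bash
python3 -m crank '{"translation":[[0,0,0],[0,0,0],[0,0,0],[0,0,0],[0,0,0],[0,0,0],[0,0,0],[0,0,0]],"rotation":[[0,0,0],[0,0,0],[0,0,0],[0,0,0],[0,0,0],[0,0,0],[0,0,0],[0,0,0]]}' | head -1
python3 - <<'E'
from h import *
np.set_printoptions(precision=4,suppress=True,linewidth=200)
P=np.median([cloud(cam('top')) for _ in range(5)],0)
a=np.radians(-4.4); ex=np.array([np.cos(a),np.sin(a)]); ey=np.array([-ex[1],ex[0]]); c0=np.array([.5232,.0123])
X=(P[...,:2]-c0)@ex; Y=(P[...,:2]-c0)@ey; z=P[...,2]
m=(abs(Y)<.033)&(X>.0)&(X<.04)&(z>.045)&(z<.056); print('plate X',np.percentile(X[m],[5,50,95]))
m=(X>.1)&(X<.2)&(Y>.036)&(Y<.065)&(z>.023)&(z<.034)
for b in np.arange(.1,.2,.006):
    k=m&(X>=b)&(X<b+.006); 
    if k.any(): print(round(b,3),k.sum(),Y[k].min().round(4),Y[k].max().round(4),np.median(z[k]).round(4))
E
```

```text
time_s: 21.3
plate X [0.0212 0.0239 0.027 ]
0.1 4 0.0522 0.0556 0.03
0.106 5 0.0497 0.0559 0.0285
0.112 4 0.0502 0.0536 0.0277
0.118 4 0.0474 0.0509 0.0287
0.124 4 0.045 0.0512 0.029
0.13 5 0.0453 0.0645 0.0284
0.136 7 0.0427 0.0647 0.0257
0.142 6 0.0372 0.0466 0.0289
0.148 6 0.0374 0.0441 0.029
0.154 5 0.038 0.0446 0.029
0.16 5 0.0382 0.0448 0.0294
0.166 4 0.0388 0.0451 0.0284
0.172 5 0.0362 0.0424 0.0304
0.184 8 0.0373 0.0597 0.0283
```

```bash
python3 -c "
from station import job_done
print(job_done())"
```

```text
the job is handed in; nothing more can be done
None
```

I put the rack down flat in the tray's pocket and pushed the tray in until it latched, then handed the job in at about 21.6 s. After I let go, the tray stayed put for over a second with the pawl tip behind its lug, though the hand-in gave no verdict and I did not re-measure the other bench items.

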